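Dig the pliers out of the tool tray

TASK

The long-nose pliers are buried in the steel tray under the wooden sanding block and the bar of polishing compound. Slide both off the pliers, keeping them down in the tray (do not pick them up), and leave the delicate little casting in the tray standing where it is. Then lift out the pliers and lay them gently, flat and wholly on the wooden board, leaving everything else in the tray.

Things in the scene. Friction and masses are not known exactly. Their poses are not given: they have to be found in the camera images.
- tray: open shallow rectangular dark steel tray, fixed to the bench; 268 mm along its own x, 400 mm along its own y, 45 mm high, sheet 4 mm thick (so 260 x 392 mm inside, inner floor 4 mm above the bench). Origin: centre of its underside, on the bench; z up.
- board: plain orange-brown wooden board, fixed flat on the bench; 260 mm along its own x, 140 mm along its own y, 10 mm thick. Origin: centre of its underside, on the bench; z up.
- long_nose_pliers: loose rigid long-nose pliers, yellow and black grips, 59 x 189 x 14 mm, 0.21 kg, flat on the tray floor, nose away from the robot, along the tray's x. Origin: centre of underside; own +y to the grip ends, -y to the nose, z up. Grips: y -19 to 94 mm, 13 mm high, 56 mm wide over both at y 30 to 94. Pivot: y -50 to -25, 20 mm wide, 11 high. Nose ends at y -95.
- wood_block: loose sanding block of wood and emery paper, 60 mm (own x; 56 mm bare block) x 91 mm (own y) x 26 mm high, about 0.15 kg. Origin: centre of its underside; z up. It starts flat across both grips of the pliers, its 91 mm length athwart them.
- compound_bar: loose bar of polishing compound, 42 mm (own x) x 105 mm (own y) x 37 mm high, about 0.25 kg. Origin: centre of its underside; z up. It starts flat across both grips of the pliers next to the sanding block, its 105 mm length athwart them; which of the two lies nearer the grip ends varies.
- casting: small delicate cream casting, a bud on a square foot, 48 x 52 mm and 54 mm high, loose, standing upright on the tray floor near one of the two short sides of the tray (one end of the tray's y); which one varies. Origin: centre of its underside; z up.
- punch: loose plain steel punch, 9 x 125 x 9 mm, lying on the tray floor along the other short side than the casting, its length (own y) along that side. Origin: centre of its underside. It may be pushed about in the tray.
- nose (a point): point on the pliers at the tip of the nose, mid-height (pliers' own x 0, y -94, z 7 mm)
- grip_a (a point): point on the pliers at the end of one grip, mid-height (own x -20, y 93, z 7 mm)
- grip_b (a point): point on the pliers at the end of the other grip, mid-height (own x 20, y 93, z 7 mm)
Not all that is in view belongs to the job. Leave any blue look-alike of the wood_block alone.

How it is judged:
By the outcome, as a careful person would: the job done as asked, in the order asked, and still so for the second after the job is handed in, with the robot touching nothing.
It also fails if it takes over 59 s, if anything falls off the work surface, if the arm or the gripper's body presses on something with over 40 N, if the wrist force passes 120 N, or if a joint passes its speed limit or range.

ROBOT

A 7-joint arm with a two-finger parallel gripper is mounted at the origin on a cart in front of the work surface, level with it; the furniture and walls round the work are solid. World frame = base frame: x ahead of the robot, y to its left, z up, the work surface at z = 0. Lengths are in m, angles in rad, forces in N, time in s.
With the tool pointing down it reaches from about 0.35 to 0.9 m from the base axis. Payload 19.9 kg.
Tool frame: the origin (TCP) lies where the fingers leave the gripper's body, on its centre line; the fingertips stand 97 mm ahead of it and the grasp point (between the pads) lies 78 mm ahead of it; z points along the fingers, y is the line along which they close (so a half turn about z gives the same grasp; the last joint's range is limited). The gripper opens to 94 mm and grips with 3 to 60 N. Pads are 16 mm wide; open, the fingers measure 119 mm over their backs; the gripper's body (75 mm by 177 mm) begins 78 mm behind the grasp point.
Start: joints at [-0.042, 0.417, -0.01, 1.614, 0.005, 1.111, -0.053], TCP at [0.625, 0, 0.303] pointing down, gripper open.
Joint ranges: [-2.81, 2.81], [-0.39, 2.02], [-1.27, 1.25], [0.06, 2.57], [-1.19, 4.33], [0.19, 2], [-2.82, 2.82]. Speed limits (rad/s): [1.89, 1.89, 2.39, 2.39, 3.01, 3.01, 3.01].

INTERFACE

Orientations are given as [roll, pitch, yaw] about the fixed x, y, z axes, in that order (R = Rz(yaw) Ry(pitch) Rx(roll)).
In Python, from station import sense, imaging, manip gives the robot as it stands.
- The arm moves only by the shell command python3 -m creep 'ROWS' [FORCE]. ROWS is a JSON list of rows, 1 to 5 of them, each written [opening, [dx, dy, dz], [rx, ry, rz]]: the finger opening in m, then dx, dy, dz in m, then a rotation vector rx, ry, rz in rad; each row shifts and turns the commanded pose from where the row before left it, along the tool's axes as they then stand; what a row does not reach is not made up. A row lasts 1/10 s, in which the tool goes at most 0.05 m and 0.15 rad, less where a joint would pass 70% of its speed; a pose out of reach is approached as far as the arm can. The fingers move at their own pace and stop on an object; FORCE is the grip in N (left out, the last holds). Time passes only in rows, so rows that do not move let the fingers close. It prints the time, the measured TCP pose, the force, the opening and the grip force at its end. Input that does not fit is refused with a message, and nothing moves.
- sense(): the state, without advancing time (a new reading comes with each control period).
- imaging.grab_frame(name): name is "scene" or "side" or "wrist"; returns a dict with "img" (420x560x3 uint8, blue, green, red), "range_z" (420x560 float32, m along the optical axis (not along the pixel's ray), 0 where there is no reading), "fovy" (degrees; the focal length in pixels is half the picture's height over the tangent of half this angle, whatever the lens; pixels are square), "cx", "cy" (the principal point, pixels), "k1" (the pictures are not rectified: a ray, as slopes to the right and down, at radius r is drawn at 1 + k1 r^2 times it, then the intrinsics apply), "R" (3x3) and "t" (3): a world point X has camera coordinates R X + t. Camera axes: x right, y down, z forward; pixel columns grow to the right and rows downward; lengths in m; the calibration is good to about 2 mm. A picture is of the moment at which its call begins.
- manip.sign_off(): hands the job in; it is judged then, once.
The state is a dict: "time_s": time; "joints": joint angles; "joint_velocities": joint speeds; "joint_efforts": joint torques, N m; "position": TCP position; "orientation": TCP orientation; "contact_force": force on the tool from outside, world axes, zero at the start; "moment": the same for the moment, N m; "gripper_width": finger opening in m; "grip_force": force on a finger pad.
Only numpy, scipy, OpenCV 4.12 (cv2) and the standard library are available. Lean on these libraries where they do the work, as an engineer would, in place of code of your own. Each camera call takes 0.05 s, during which the arm holds its last target. There are 200 camera calls.

## Working session

There is one attempt and no reset: what is moved stays moved. The work goes in short steps, Python scripts to look and compute and a shell command to move; the robot and the scene stay as the last step left them, time stands still between calls to the robot, and variables do not carry over. Pictures are saved under pics/ and viewed, at most 10 in all, crops included, and the job is handed in when it is done.

```bash
mkdir -p pics; ls; cat > h.py <<'E'
import numpy as np, cv2
from station import sense, imaging, manip
def cloud(f):
    h,w=f["range_z"].shape; fl=h/2/np.tan(np.radians(f["fovy"])/2)
    u,v=np.meshgrid(np.arange(w),np.arange(h))
    K=np.array([[fl,0,f["cx"]],[0,fl,f["cy"]],[0,0,1]])
    p=np.stack([u,v],-1).reshape(-1,1,2).astype(np.float64)
    n=cv2.undistortPoints(p,K,np.array([f["k1"],0,0,0,0.])).reshape(h,w,2)
    z=f["range_z"].astype(float)
    P=np.dstack([n*z[...,None],z])
    X=(P-f["t"])@np.asarray(f["R"])
    X[z==0]=np.nan
    return X
E
python3 - <<'E'
from h import *
s=sense();print(s)
a=[]
for n in ["scene","side","wrist"]:
    f=imaging.grab_frame(n); np.save(n+"0.npy",f,allow_pickle=True)
    a.append(f["img"]); print(n,f["fovy"],f["k1"],-np.array(f["R"]).T@f["t"])
cv2.imwrite("pics/scene0.png",cv2.resize(a[0],(800,600)))
cv2.imwrite("pics/sw0.png",cv2.resize(np.hstack(a[1:]),(800,300)))
E
```

```text
pics
{'time_s': 0.0, 'joints': array([-0.04150403,  0.41796674, -0.01027621,  1.61415597,  0.00471041,
        1.11068084, -0.05300604]), 'joint_velocities': array([-2.29570187e-03, -9.95195548e-04,  8.40984509e-04,  7.85767011e-05,
        4.33703250e-04,  1.41859573e-03, -1.52723166e-04]), 'joint_efforts': array([ 3.52895018e-03, -8.51262331e+01,  6.40313700e-01, -4.25991547e+01,
       -4.87577857e-02,  1.87510403e-02,  1.73272206e-04]), 'position': array([ 6.24751958e-01, -1.84068605e-05,  3.02037504e-01]), 'orientation': array([-3.14040982e+00,  1.09784154e-04,  1.57078269e+00]), 'contact_force': array([ 0.9480992 , -0.1533775 , -0.28864298]), 'moment': array([-0.01231496, -0.02233402,  0.0091363 ]), 'grip_force': 0.0, 'gripper_width': 0.09400567668648317}
scene 49.77746169802924 -0.11805803871813644 [-0.04942693  0.8419709   1.10982941]
side 42.404059842092906 -0.20045561924704647 [-0.42789828 -1.23125511  0.76345341]
wrist 62.83775249108104 0.023146793786688817 [0.62431698 0.06880974 0.3843079 ]
```

View pics/scene0.png

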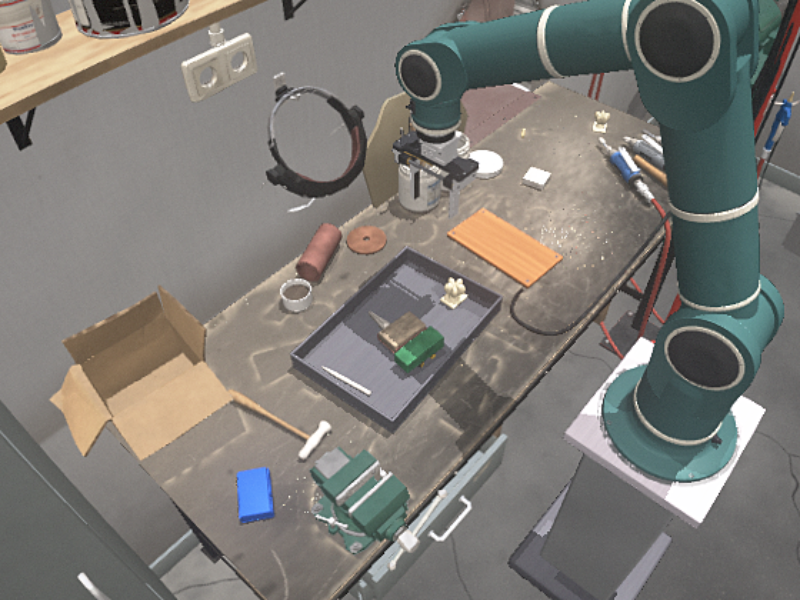

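View pics/sw0.png

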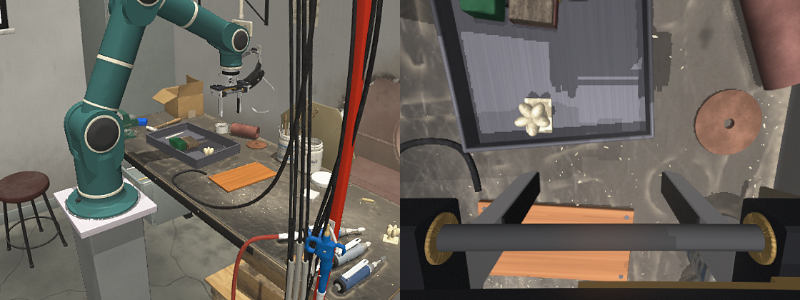

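The scene picture shows the tray centred near (397,335). The green compound bar is at (418,347) and the brown sanding block at (403,332), both over the pliers, whose nose is at (378,318). The casting is at (454,292), the punch at (346,380), the board at (505,245) and the blue look-alike at (255,493), which I leave alone. Next I'll measure in a top-down view.

```bash
cat >> h.py <<'E'
def ortho(f,x0=.4,x1=.9,y0=-.35,y1=.4,s=1000):
    """top-down map: rows = x decreasing downward, cols = y decreasing rightward"""
    X=cloud(f).reshape(-1,3); C=f["img"].reshape(-1,3)
    ok=np.isfinite(X[:,0])&(X[:,0]>x0)&(X[:,0]<x1)&(X[:,1]>y0)&(X[:,1]<y1)&(X[:,2]<.12)&(X[:,2]>-.02)
    X,C=X[ok],C[ok]; o=np.argsort(X[:,2]);X,C=X[o],C[o]
    im=np.zeros((int((x1-x0)*s)+1,int((y1-y0)*s)+1,3),np.uint8)
    r=((x1-X[:,0])*s).astype(int);c=((y1-X[:,1])*s).astype(int)
    for d in [(0,0),(1,0),(0,1),(1,1)]: im[np.minimum(r+d[0],im.shape[0]-1),np.minimum(c+d[1],im.shape[1]-1)]=C
    return im
def rect(P):
    (c,wh,a)=cv2.minAreaRect(P[:,:2].astype(np.float32)*1000); 
    return np.round(c,1),np.round(wh,1),round(a,1)
def seg(f,lo,hi,z0,z1,box=(.35,.95,-.4,.45)):
    X=cloud(f); H=cv2.cvtColor(f["img"],cv2.COLOR_BGR2HSV)
    m=cv2.inRange(H,np.array(lo),np.array(hi))>0
    m&=(X[...,2]>z0)&(X[...,2]<z1)&(X[...,0]>box[0])&(X[...,0]<box[1])&(X[...,1]>box[2])&(X[...,1]<box[3])
    m=cv2.morphologyEx(m.astype(np.uint8),cv2.MORPH_OPEN,np.ones((2,2)))
    n,l,st,_=cv2.connectedComponentsWithStats(m)
    if n<2: return np.zeros((0,3))
    return X[l==1+np.argmax(st[1:,4])]
E
python3 - <<'E'
from h import *
f=np.load("scene0.npy",allow_pickle=True).item(); w=np.load("wrist0.npy",allow_pickle=True).item()
print(w["R"].round(3))
cv2.imwrite("pics/ortho0.png",ortho(f,.3,.9,-.4,.4))
for n,g in (("scene",f),("wrist",w)):
  for k,a in dict(green=((45,80,20),(90,255,255),.044,.065),board=((5,120,80),(20,255,255),.003,.02),wood=((8,40,30),(30,200,200),.034,.048,(.35,.95,-.1,.3)),rim=((0,0,0),(180,255,255),.041,.049,(.35,.95,-.2,.4)),cast=((10,5,120),(40,120,255),.02,.07,(.35,.85,-.3,.1))).items():
    P=seg(g,*a)
    if len(P)>30: print(n,k,len(P),rect(P),"z",np.percentile(P[:,2],[5,50,95]).round(4),"med",np.median(P,0).round(3))
E
```

```text
[[ 1.    -0.    -0.   ]
 [-0.    -0.972  0.235]
 [-0.    -0.235 -0.972]]
scene green 388 (array([478.5, 214.9]), array([102.,  40.]), 84.0) z [0.0443 0.0524 0.0575] med [0.475 0.219 0.052]
scene board 1917 (array([ 538.7, -184.5]), array([136.6, 255.2]), 83.0) z [nan nan nan] med [nan nan nan]
scene wood 339 (array([528.1, 191.7]), array([110.8,  66. ]), 80.8) z [0.0355 0.0448 0.0491] med [0.534 0.197 0.045]
scene rim 378 (array([536.5, 187.3]), array([114.9,  52.5]), 81.2) z [nan nan nan] med [nan nan nan]
scene cast 214 (array([ 777. , -105.3]), array([ 91.9, 290.9]), 23.2) z [0.0169 0.0399 0.0618] med [ 0.786 -0.15   0.04 ]
wrist green 1066 (array([477.3, 166.2]), array([43.2, 18.5]), 5.2) z [nan nan nan] med [nan nan nan]
wrist board 7125 (array([ 597.7, -168.9]), array([344.7, 178. ]), 53.9) z [nan nan nan] med [nan nan nan]
wrist wood 2019 (array([538.4, 168.5]), array([28.3, 55.5]), 83.9) z [nan nan nan] med [nan nan nan]
wrist rim 2393 (array([467.5,  89.4]), array([151.1, 212. ]), 10.0) z [nan nan nan] med [nan nan nan]
wrist cast 1376 (array([522.9,  22.7]), array([47.3, 41.7]), 48.5) z [nan nan nan] med [nan nan nan]
```

View pics/ortho0.png

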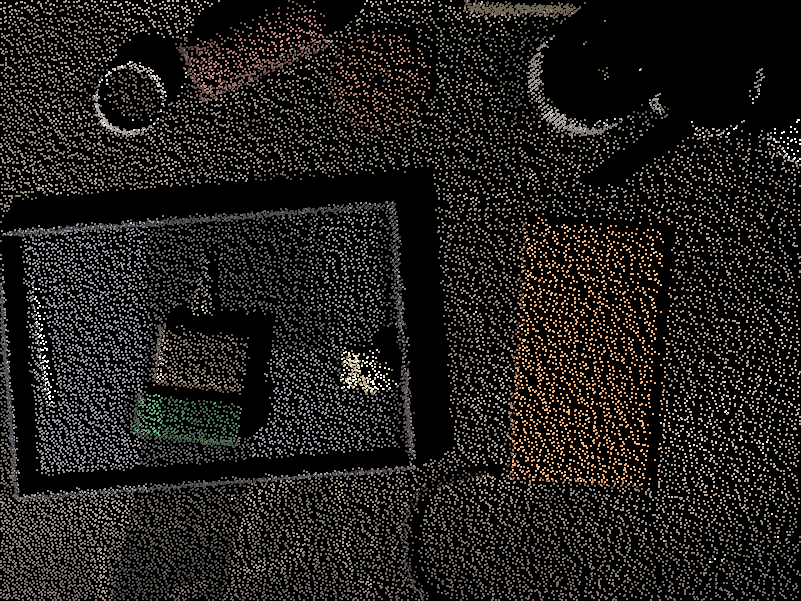

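The top-down map gives these approximate positions:

| Thing | x (m) | y (m) |
|---|---|---|
| Tray centre (yaw about 0.06) | .55 | .192 |
| Compound bar | .478 | .215 |
| Sanding block | .54 | .195 |
| Pliers' nose tip | .64 | .19 |
| Casting | .53 | .035 |
| Punch | about .55 | .36 |
| Board | .54 | -.185 |

Both loose bodies go towards +y, the punch end, away from the casting. First I'll put the wrist camera over the tray.

```bash
python3 -m creep '[[0.03,[0.03,-0.025,0],[0,0,0]],[0.03,[0.04,-0.035,0],[0,0,0]],[0.03,[0.04,-0.03,0],[0,0,0]],[0.03,[0.01,0,0],[0,0,0]],[0.03,[0,0,0],[0,0,0]]]'
cat >> h.py <<'E'
def comps(f,z0,z1,box,minn=60):
    X=cloud(f); ok=(X[...,2]>z0)&(X[...,2]<z1)&(X[...,0]>box[0])&(X[...,0]<box[1])&(X[...,1]>box[2])&(X[...,1]<box[3])
    n,l,st,_=cv2.connectedComponentsWithStats(ok.astype(np.uint8))
    for i in range(1,n):
        if st[i,4]>=minn:
            P=X[l==i]; print(st[i,4],rect(P),"zmed",np.median(P[:,2]).round(4),"bgr",f["img"][l==i].mean(0).round(),"x",np.percentile(P[:,0],[1,99]).round(3),"y",np.percentile(P[:,1],[1,99]).round(3))
E
python3 - <<'E'
from h import *
f=imaging.grab_frame("wrist"); np.save("wrist1.npy",f,allow_pickle=True)
cv2.imwrite("pics/w1.png",f["img"])
b=(.43,.67,-.01,.38)
for z in ((.046,.07),(.034,.046),(.011,.022)): print(z); comps(f,*z,b)
E
```

```text
time_s: 0.65
position: [0.5366, 0.1194, 0.3028]
orientation: [3.141, -0.0, 1.574]
contact_force: [0.5, -0.3, -0.6]
gripper_width: 0.0574
grip_force: 0.0
(0.046, 0.07)
5095 (array([481. , 212.4]), array([104.4,  42.4]), 83.3) zmed 0.0517 bgr [ 82. 111.  63.] x [0.458 0.505] y [0.162 0.262]
78 (array([431.5,  55.8]), array([ 3. , 39.7]), 0.2) zmed 0.0475 bgr [100.  94.  95.] x [0.43  0.433] y [0.036 0.075]
1101 (array([532.6,  33.7]), array([44.5, 44.6]), 70.4) zmed 0.0538 bgr [192. 215. 223.] x [0.509 0.552] y [0.014 0.053]
491 (array([544.4,  -3.3]), array([126.8,   7. ]), 4.5) zmed 0.0477 bgr [123. 117. 118.] x [0.485 0.606] y [-0.007  0.004]
(0.034, 0.046)
145 (array([485.5, 260.5]), array([ 9.4, 27.4]), 81.8) zmed 0.0452 bgr [72. 94. 57.] x [0.474 0.499] y [0.256 0.266]
177 (array([502. , 210.9]), array([101.7,   4.1]), 85.3) zmed 0.0413 bgr [44. 56. 36.] x [0.496 0.508] y [0.162 0.261]
5942 (array([540.7, 199.2]), array([90.9, 60.1]), 83.8) zmed 0.0429 bgr [115. 130. 146.] x [0.51  0.572] y [0.155 0.244]
68 (array([431.5,  52. ]), array([ 1.9, 30.5]), 3.3) zmed 0.0388 bgr [50. 47
[... 424 characters left out ...]
9.5, 197.2]), array([20.7, 73.4]), 83.2) zmed 0.0151 bgr [142. 146. 152.] x [0.573 0.644] y [0.19  0.209]
130 (array([503.1, 186.1]), array([16.6,  8.9]), 82.8) zmed 0.0165 bgr [60. 62. 63.] x [0.498 0.508] y [0.178 0.194]
65 (array([431.1,  49.9]), array([ 1.2, 26. ]), 6.0) zmed 0.017 bgr [47. 44. 45.] x [0.43  0.432] y [0.037 0.062]
321 (array([531.2,  47.5]), array([23.1, 39. ]), 86.6) zmed 0.0116 bgr [182. 207. 218.] x [0.512 0.55 ] y [0.038 0.058]
266 (array([5.714e+02, 3.000e-01]), array([70.4,  2.2]), 4.1) zmed 0.0167 bgr [64. 64. 66.] x [0.537 0.606] y [-0.003  0.003]
231 (array([493.4,  -5.8]), array([60.6,  2.3]), 4.9) zmed 0.0168 bgr [57. 56. 57.] x [0.464 0.522] y [-0.008 -0.003]
```

View pics/w1.png

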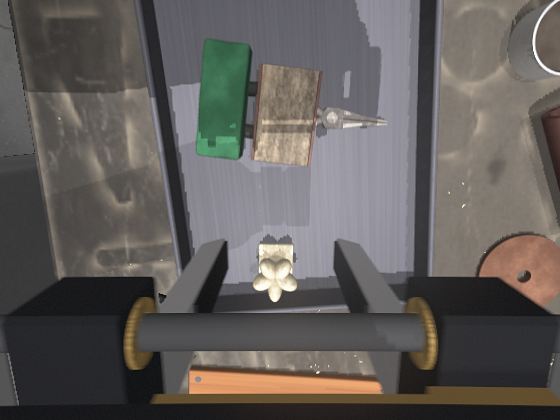

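The wrist view agrees with the sizes given. The compound bar is at about (222,98) px and measures 104×42 mm at (.481,.212). The sanding block is at about (287,115) px and measures 91×60 mm at (.541,.199). The nose tip is at (385,122) px, which is (.644,.191), and the pliers' axis lies at -6.8°. The casting is at (275,268) px.

I'll push along the blocks' length, direction (.117,.993), with the tips at z≈23 mm, above the 17 mm pliers. The wood goes first.

```bash
python3 -m creep '[[0.02,[0.015,-0.003,0],[0,0,0.118]],[0.02,[0,0,0.05],[0,0,0]],[0.02,[0,0,0.05],[0,0,0]],[0.02,[0,0,0.03],[0,0,0]],[0.02,[0,0,0],[0,0,0]]]'; python3 -m creep '[[0.02,[0,0,0.03],[0,0,0]],[0.02,[0,0,0.02],[0,0,0]],[0.02,[0,0,0],[0,0,0]],[0.02,[0,0,0],[0,0,0]]]'
```

```text
time_s: 1.2
position: [0.533, 0.1305, 0.1688]
orientation: [-3.136, 0.003, 1.451]
contact_force: [0.2, -0.4, 1.0]
gripper_width: 0.02
grip_force: 0.0
time_s: 1.6
position: [0.5351, 0.1321, 0.1241]
orientation: [3.141, -0.0, 1.452]
contact_force: [0.6, -0.2, 0.6]
gripper_width: 0.0196
grip_force: 0.0
```

```bash
python3 -m creep '[[0.02,[0.006,0,0.003],[0,0,0]],[0.02,[0.008,0,0],[0,0,0]],[0.02,[0.01,0,0],[0,0,0]],[0.02,[0.01,0,0],[0,0,0]],[0.02,[0.01,0,0],[0,0,0]]]'; python3 -m creep '[[0.02,[0.01,0,0],[0,0,0]],[0.02,[0.01,0,0],[0,0,0]],[0.02,[0.01,0,0],[0,0,0]],[0.02,[0,0,0],[0,0,0]]]'
python3 - <<'E'
from h import *
for n in ("wrist","scene"):
    f=imaging.grab_frame(n); print(n)
    comps(f,.012,.07,(.43,.67,.1,.38),150)
E
```

```text
time_s: 2.1
position: [0.5394, 0.1775, 0.1199]
orientation: [3.141, -0.0, 1.453]
contact_force: [0.6, -2.1, 1.8]
gripper_width: 0.0201
grip_force: 1.1
time_s: 2.5
position: [0.5426, 0.208, 0.1195]
orientation: [-3.141, -0.001, 1.455]
contact_force: [0.3, 0.5, 0.9]
gripper_width: 0.02
grip_force: 0.0
wrist
41651 (array([547.1, 248.5]), array([186.1, 134. ]), 6.4) zmed 0.038 bgr [103. 121. 119.] x [0.464 0.627] y [0.188 0.309]
scene
1406 (array([536.5, 242.7]), array([192.8, 143.7]), 11.9) zmed 0.0414 bgr [105. 125. 115.] x [0.456 0.624] y [0.165 0.311]
```

```bash
python3 -m creep '[[0.02,[0.01,0,0],[0,0,0]],[0.02,[0.01,0,0],[0,0,0]],[0.02,[0.01,0,0],[0,0,0]],[0.02,[0.01,0,0],[0,0,0]],[0.02,[0.003,0,0],[0,0,0]]]'
python3 - <<'E'
from h import *
f=imaging.grab_frame("wrist");np.save("wrist2.npy",f,allow_pickle=True)
cv2.imwrite("pics/w2.png",f["img"])
E
```

```text
time_s: 3.1
position: [0.5477, 0.2504, 0.1196]
orientation: [-3.142, -0.0, 1.454]
contact_force: [-0.9, -2.8, 2.6]
gripper_width: 0.0201
grip_force: 1.4
```

View pics/w2.png

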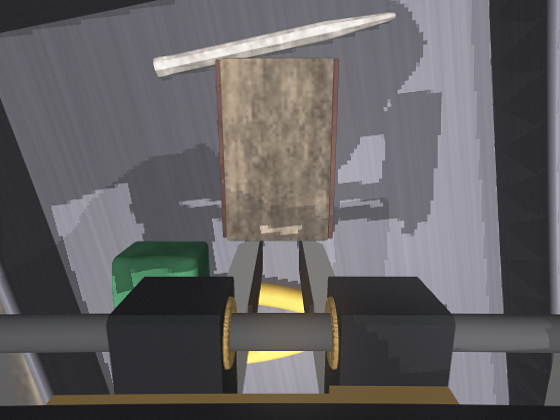

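The sanding block is off and flat on the floor at about (278,150) px, just touching the punch at (275,45) px. I'll back off, rise, and re-measure the compound bar on the way.

```bash
python3 -m creep '[[0.01,[-0.015,0,0],[0,0,0]],[0.01,[-0.01,0,-0.05],[0,0,0]],[0.01,[-0.035,-0.02,-0.05],[0,0,0]],[0.01,[-0.035,-0.02,-0.04],[0,0,0]],[0.01,[-0.025,-0.02,0],[0,0,0]]]'; python3 -m creep '[[0.01,[0,0,0],[0,0,0]],[0.01,[0,0,0],[0,0,0]]]'
python3 - <<'E'
from h import *
f=imaging.grab_frame("wrist");np.save("wrist3.npy",f,allow_pickle=True)
b=(.43,.67,.01,.39)
for z in ((.046,.07),(.025,.046),(.011,.022)): print(z); comps(f,*z,b,100)
E
```

```text
time_s: 3.65
position: [0.4829, 0.1455, 0.2467]
orientation: [3.136, -0.002, 1.451]
contact_force: [0.7, -0.3, -0.6]
gripper_width: 0.0102
grip_force: 0.0
time_s: 3.85
position: [0.4821, 0.1466, 0.2431]
orientation: [3.141, -0.0, 1.451]
contact_force: [0.2, 0.4, -0.5]
gripper_width: 0.0097
grip_force: 0.0
(0.046, 0.07)
6978 (array([481. , 212.5]), array([104.6,  41.9]), 82.9) zmed 0.0519 bgr [ 88. 118.  71.] x [0.458 0.504] y [0.162 0.262]
(0.025, 0.046)
4227 (array([550.2, 282. ]), array([42.2, 56.3]), 83.4) zmed 0.0302 bgr [109. 124. 138.] x [0.522 0.576] y [0.26  0.304]
204 (array([488.4, 260.8]), array([ 9. , 26.1]), 87.4) zmed 0.0451 bgr [73. 98. 57.] x [0.477 0.5  ] y [0.257 0.266]
(0.011, 0.022)
329 (array([548.6, 283.6]), array([45.8, 59. ]), 83.2) zmed 0.0179 bgr [55. 61. 73.] x [0.517 0.574] y [0.258 0.309]
3797 (array([574.8, 197.7]), array([ 58.2, 144.3]), 82.7) zmed 0.0157 bgr [134. 186. 201.] x [0.502 0.64 ] y [0.179 0.232]
```

```bash
python3 -m creep '[[0.01,[-0.01,-0.0085,0.04],[0,0,0]],[0.01,[0,0,0.045],[0,0,0]],[0.01,[0,0,0.03],[0,0,0]],[0.01,[0,0,0.008],[0,0,0]],[0.01,[0,0,0],[0,0,0]]]';  python3 -m creep '[[0.01,[0.006,0,0],[0,0,0]],[0.01,[0.006,0,0],[0,0,0]],[0.01,[0.01,0,0],[0,0,0]],[0.01,[0.01,0,0],[0,0,0]],[0.01,[0.01,0,0],[0,0,0]]]'
```

```text
time_s: 4.4
position: [0.4725, 0.1392, 0.119]
orientation: [-3.139, 0.001, 1.453]
contact_force: [0.4, -0.0, -0.6]
gripper_width: 0.0102
grip_force: 0.0
time_s: 4.9
position: [0.4779, 0.1819, 0.1202]
orientation: [3.141, -0.0, 1.453]
contact_force: [-1.3, -1.9, 1.5]
gripper_width: 0.01
grip_force: 1.1
```

```bash
python3 -m creep '[[0.01,[0.01,0,0],[0,0,0]],[0.01,[0.01,0,0],[0,0,0]],[0.01,[0.01,0,0],[0,0,0]],[0.01,[0.01,0,0],[0,0,0]],[0.01,[0.01,0,0],[0,0,0]]]';  python3 -m creep '[[0.01,[0.01,0,0],[0,0,0]],[0.01,[0.01,0,0],[0,0,0]],[0.01,[0.006,0,0],[0,0,0]],[0.01,[0,0,0],[0,0,0]]]'; python3 -m creep '[[0.01,[-0.015,0,0],[0,0,0]],[0.01,[-0.01,0,-0.05],[0,0,0]],[0.01,[-0.035,0.02,-0.05],[0,0,0]],[0.07,[-0.035,0.02,-0.04],[0,0,0]],[0.07,[-0.025,0.01,0],[0,0,0]]]'; python3 -m creep '[[0.07,[0,0,0],[0,0,0]],[0.07,[0,0,0],[0,0,0]]]'
python3 - <<'E'
from h import *
f=imaging.grab_frame("wrist");np.save("wrist4.npy",f,allow_pickle=True)
cv2.imwrite("pics/w4.png",f["img"])
b=(.43,.67,.01,.39)
for z in ((.035,.07),(.025,.035),(.011,.022)): print(z); comps(f,*z,b,100)
E
```

```text
time_s: 5.4
position: [0.4836, 0.2313, 0.1197]
orientation: [-3.141, 0.0, 1.453]
contact_force: [0.4, -1.0, 0.5]
gripper_width: 0.0101
grip_force: 0.7
time_s: 5.8
position: [0.4866, 0.2572, 0.1198]
orientation: [3.142, -0.0, 1.454]
contact_force: [-0.3, 0.4, 0.1]
gripper_width: 0.0101
grip_force: 0.0
time_s: 6.3
position: [0.5188, 0.1412, 0.2475]
orientation: [3.135, -0.002, 1.451]
contact_force: [-0.6, 0.5, -0.4]
gripper_width: 0.0229
grip_force: 0.0
time_s: 6.5
position: [0.5165, 0.1427, 0.2428]
orientation: [-3.141, 0.0, 1.451]
contact_force: [-1.3, 1.1, -0.5]
gripper_width: 0.0388
grip_force: 0.0
(0.035, 0.07)
3336 (array([489.1, 287.5]), array([40.7, 42.8]), 82.7) zmed 0.0401 bgr [ 75. 103.  58.] x [0.468 0.511] y [0.267 0.307]
281 (array([529.7,  50.3]), array([ 8.1, 30.3]), 89.7) zmed 0.0452 bgr [111. 129. 138.] x [0.515 0.544] y [0.047 0.054]
(0.025, 0.035)
182 (array([499.2, 278.4]), array([59.8, 28.8]), 39.2) zmed 0.0296 bgr [35. 46. 28.] x [0.468 0.513] y [0.265 0.307]
4172 (array([550.2, 282. ]), array([42.3, 55.8]), 83.3) zmed 0.0302 bgr [ 99. 112. 124.] x [0.522 0.576] y [0.26  0.304]
(0.011, 0.022)
201 (array([546.5, 262. ]), array([11.3, 57.9]), 74.0) zmed 0.0172 bgr [54. 61. 69.] x [0.518 0.575] y [0.258 0.274]
113 (array([487.8, 267.8]), array([ 5.1, 40.7]), 89.8) zmed 0.0167 bgr [38. 47. 31.] x [0.468 0.508] y [0.265 0.27 ]
5418 (array([552.9, 201.9]), array([ 58.1, 188.6]), 84.2) zmed 0.0159 bgr [ 97. 130. 143.] x [0.461 0.638] y [0.179 0.234]
391 (array([528.2,  47.6]), array([34.7, 23.4]), 4.9) zmed 0.0118 bgr [165. 189. 200.] x [0.513 0.546] y [0.037 0.058]
```

View pics/w4.png

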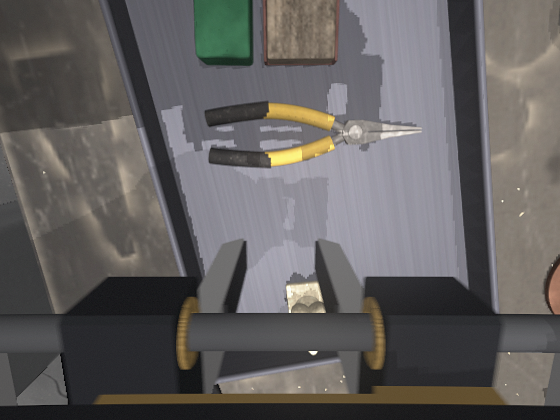

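The pliers are clear: grips at (205–335, 100–165) px and nose tip at (420,129) px. The compound bar at (222,30) px and the wood at (300,30) px are both off them, and the casting at (303,295) px hasn't moved. The pliers' centre is (.553,.202), with the nose direction at -5.8°. I'll turn 89° above the grips, and measure the grip width profile and the board.

```bash
python3 -m creep '[[0.066,[0.04,-0.004,0],[0,0,0]],[0.066,[0.0225,-0.003,0],[0,0,0]],[0.066,[0,0,0],[0,0,0.15]],[0.066,[0,0,0],[0,0,0.15]],[0.066,[0,0,0],[0,0,0.15]]]'; python3 -m creep '[[0.066,[0,0,0],[0,0,0.15]],[0.066,[0,0,0],[0,0,0.15]],[0.066,[0,0,0],[0,0,0.15]],[0.066,[0,0,0],[0,0,0.15]],[0.066,[0,0,0],[0,0,0.15]]]';python3 -m creep '[[0.066,[0,0,0],[0,0,0.15]],[0.066,[0,0,0],[0,0,0.15]],[0.066,[0,0,0],[0,0,0.053]],[0.066,[0,0,0],[0,0,0]],[0.066,[0,0,0],[0,0,0]]]'
python3 - <<'E'
from h import *
f=np.load("wrist4.npy",allow_pickle=True).item()
X=cloud(f);P=X[(X[...,2]>.010)&(X[...,2]<.022)&(X[...,0]>.45)&(X[...,0]<.65)&(X[...,1]>.165)&(X[...,1]<.245)]
a=np.radians(-5.8);d=np.array([np.cos(a),np.sin(a)]);n=np.array([-d[1],d[0]])
q=P[:,:2]-[.553,.202];Y=-q@d;N=q@n
for k in range(-95,95,10):
    m=(Y>k/1e3)&(Y<k/1e3+.01)
    if m.sum()>5: print(k,m.sum(),(1e3*np.percentile(N[m],[1,50,99])).round(1))
print("Y",np.percentile(Y,[.2,99.8]).round(4))
f=imaging.grab_frame("scene");P=seg(f,(5,120,80),(20,255,255),-.01,.03,(.35,.75,-.35,-.05));P=P[np.isfinite(P[:,0])]
print(rect(P),np.median(P,0).round(3),np.percentile(P[:,0],[1,99]),np.percentile(P[:,1],[1,99])); s=sense();print(s["position"],s["orientation"],s["joints"].round(2))
E
```

```text
time_s: 7.05
position: [0.5164, 0.2078, 0.2422]
orientation: [-3.141, 0.001, 0.998]
contact_force: [-0.2, -0.2, -0.8]
gripper_width: 0.0659
grip_force: 0.0
time_s: 7.55
position: [0.5165, 0.2077, 0.2423]
orientation: [3.142, 0.001, 0.248]
contact_force: [0.4, -0.5, 0.2]
gripper_width: 0.0655
grip_force: 0.0
time_s: 8.05
position: [0.5167, 0.2074, 0.2426]
orientation: [3.141, 0.001, -0.097]
contact_force: [-0.6, -0.8, 0.1]
gripper_width: 0.0662
grip_force: 0.0
-95 56 [-0.9  2.5  4.3]
-85 90 [-2.3  1.1  5.3]
-75 124 [-3.1  2.   6.4]
-65 172 [-5.3  2.2  8.3]
-55 219 [-7.7  0.9 10.2]
-45 270 [-8.5  1.2 11.2]
-35 265 [-9.2  1.3 11.4]
-25 259 [-14.   -0.3  14.6]
-15 379 [-17.5  -1.   18.6]
-5 368 [-20.9   7.7  21.3]
5 366 [-23.3  10.6  24.1]
15 361 [-25.8 -11.8  25.9]
25 359 [-27.5  14.4  27. ]
35 372 [-29.1  15.3  28.8]
45 373 [-29.1  14.7  28. ]
55 388 [-27.9  13.3  26.9]
65 375 [-26.7  12.5  25.9]
75 383 [-25.7  11.   24.5]
85 331 [-24.6   9.5  23. ]
Y [-0.0918  0.0936]
(array([ 542.6, -183.7]), array([140.1, 261.7]), 86.2) [ 0.529 -0.178  0.012] [0.41559295 0.66504938] [-0.24703467 -0.11221483]
[0.51687497 0.20726754 0.24269919] [ 3.14140817e+00  5.09789183e-04 -9.75288410e-02] [-0.64  0.37  0.25  1.85 -0.11  0.93 -2.01]
```

The grips are 58 mm wide at own y 35–50, and the board is 140×262 mm centred at (.5426,-.184) at -3.8°, which matches its given size. Now I'll descend and grip.

```bash
python3 -m creep '[[0.07,[-0.002,0.002,0.04],[0,0,0]],[0.07,[0,0,0.04],[0,0,0]],[0.07,[0,0,0.03],[0,0,0]],[0.07,[0,0,0.015],[0,0,0]],[0.07,[0,0,0],[0,0,0]]]'; python3 -m creep '[[0.07,[0,0,0.006],[0,0,0]],[0.07,[0,0,0.006],[0,0,0]],[0.07,[0,0,0],[0,0,0]],[0.07,[0,0,0],[0,0,0]]]'
```

```text
time_s: 8.6
position: [0.5143, 0.2048, 0.1165]
orientation: [3.14, 0.002, -0.099]
contact_force: [-0.3, -0.7, -0.8]
gripper_width: 0.0698
grip_force: 0.0
time_s: 9.0
position: [0.5152, 0.2052, 0.1065]
orientation: [-3.141, -0.001, -0.1]
contact_force: [0.3, 0.0, 0.3]
gripper_width: 0.0701
grip_force: 0.0
```

```bash
python3 -m creep '[[0.07,[0,0,0.003],[0,0,0]],[0.07,[0,0,0],[0,0,0]],[0.03,[0,0,0],[0,0,0]],[0.03,[0,0,0],[0,0,0]],[0.03,[0,0,0],[0,0,0]]]' 40; python3 -m creep '[[0.03,[0,0,0],[0,0,0]],[0.03,[0,0,0],[0,0,0]],[0.03,[0,0,0],[0,0,0]]]'
```

```text
time_s: 9.5
position: [0.515, 0.2051, 0.103]
orientation: [3.142, 0.0, -0.1]
contact_force: [0.1, -1.1, 0.4]
gripper_width: 0.0531
grip_force: 40.0
time_s: 9.8
position: [0.515, 0.2051, 0.103]
orientation: [3.142, -0.0, -0.1]
contact_force: [-0.9, -0.4, 2.1]
gripper_width: 0.0533
grip_force: 40.0
```

```bash
python3 -m creep '[[0.03,[0,0,-0.01],[0,0,0]],[0.03,[0,0,-0.02],[0,0,0]],[0.03,[0,0,-0.03],[0,0,0]],[0.03,[0,0,-0.04],[0,0,0]],[0.03,[0,0,-0.04],[0,0,0]]]' 40; python3 -m creep '[[0.03,[0,0,-0.02],[0,0,0]],[0.03,[0,0,0],[0,0,0]],[0.03,[0,0,0],[0,0,0]]]'
python3 - <<'E'
from h import *
f=imaging.grab_frame("wrist");g=imaging.grab_frame("side");np.save("wrist5.npy",f,allow_pickle=True)
cv2.imwrite("pics/w5.png",np.hstack([cv2.resize(f["img"],(400,300)),cv2.resize(g["img"][150:330,130:370],(400,300))]))
X=cloud(f);p=sense()["position"]
P=X[(X[...,2]>p[2]-.13)&(X[...,2]<p[2]-.06)&(abs(X[...,1]-p[1]+.015)<.012)&(X[...,0]>p[0]+.09)&(X[...,0]<.72)]
for x in np.arange(.08,.14,.01):
    m=abs(P[:,0]-p[0]-x)<.005
    if m.sum()>5: print(x.round(2),np.median(P[m],0).round(4),m.sum())
E
```

```text
time_s: 10.3
position: [0.5146, 0.2049, 0.2448]
orientation: [3.141, 0.001, -0.1]
contact_force: [0.0, 0.9, -2.3]
gripper_width: 0.053
grip_force: 40.0
time_s: 10.6
position: [0.5147, 0.2051, 0.263]
orientation: [-3.141, 0.0, -0.1]
contact_force: [0.4, -0.2, -3.5]
gripper_width: 0.0531
grip_force: 40.0
0.09 [0.607  0.1956 0.1737] 277
0.1 [0.6144 0.1962 0.1737] 542
0.11 [0.6241 0.1962 0.1734] 458
0.12 [0.633  0.1958 0.1734] 275
```

View pics/w5.png

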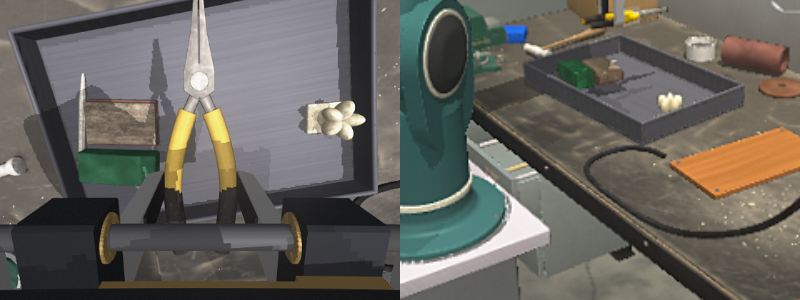

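The pliers are held level. The wrist half shows them between the fingers with the nose at (200,50), and the compound bar (118,168), wood (120,122), punch (80,115) and casting (335,120) all still in the tray. Now I'll carry them to the board.

```bash
python3 -m creep '[[0.03,[0.003,0.02,0],[0,0,0]],[0.03,[0.003,0.035,0],[0,0,0]],[0.03,[0.003,0.045,0],[0,0,0]],[0.03,[0.003,0.045,0],[0,0,0]],[0.03,[0.003,0.045,0],[0,0,0]]]'; python3 -m creep '[[0.03,[0.003,0.045,0],[0,0,0]],[0.03,[0.003,0.045,0],[0,0,0]],[0.03,[0.003,0.04,0],[0,0,0]],[0.03,[0.003,0.03,0],[0,0,0]],[0.03,[0.002,0.02,0],[0,0,0]]]'; python3 -m creep '[[0.03,[0,0.0145,0.03],[0,0,0]],[0.03,[0,0,0.04],[0,0,0]],[0.03,[0,0,0.03],[0,0,0]],[0.03,[0,0,0],[0,0,0]],[0.03,[0,0,0],[0,0,0]]]'
python3 - <<'E'
from h import *
f=imaging.grab_frame("scene")
P=seg(f,(5,120,80),(20,255,255),-.01,.03,(.35,.75,-.35,-.05));P=P[np.isfinite(P[:,0])];print(rect(P))
comps(f,.045,.1,(.35,.75,-.3,-.05),10)
w=imaging.grab_frame("wrist");X=cloud(w);H=cv2.cvtColor(w["img"],cv2.COLOR_BGR2HSV)
m=(cv2.inRange(H,np.array((5,120,80)),np.array((20,255,255)))>0)&(abs(X[...,2]-.01)<.006);P=X[m];print("wrist board",m.sum(),P[:,:2].min(0),P[:,:2].max(0),np.median(P[:,2]))
r=P[:,1]; 
for x in (.5,.55,.6,.65):
    k=abs(P[:,0]-x)<.004
    if k.sum()>20: print(x,np.percentile(P[k,1],[.5,99.5]).round(4))
E
```

```text
time_s: 11.2
position: [0.5101, 0.0128, 0.2619]
orientation: [3.141, 0.002, -0.1]
contact_force: [1.7, 0.1, -2.7]
gripper_width: 0.0532
grip_force: 40.0
time_s: 11.7
position: [0.506, -0.1683, 0.2619]
orientation: [3.141, 0.002, -0.102]
contact_force: [0.2, -0.4, -1.7]
gripper_width: 0.0535
grip_force: 40.0
time_s: 12.2
position: [0.5052, -0.1805, 0.163]
orientation: [3.141, 0.002, -0.1]
contact_force: [-0.1, 0.5, -1.9]
gripper_width: 0.0532
grip_force: 40.0
(array([ 541.1, -185.5]), array([143.9, 257.4]), 86.2)
197 (array([ 545.3, -171.8]), array([ 37.6, 188.5]), 72.5) zmed 0.076 bgr [125. 150. 165.] x [0.454 0.63 ] y [-0.195 -0.14 ]
130 (array([ 486.6, -200.6]), array([29.3, 77.4]), 85.5) zmed 0.0772 bgr [ 80. 106. 128.] x [0.449 0.522] y [-0.215 -0.184]
wrist board 45714 [ 0.43272662 -0.26216217] [ 0.65515518 -0.11256927] 0.010177930033475537
0.5 [-0.252  -0.1142]
0.55 [-0.2554 -0.1176]
0.6 [-0.2588 -0.1206]
0.65 [-0.2114 -0.1238]
```

```bash
python3 -m creep '[[0.03,[0,0,0.025],[0,0,0]],[0.03,[0,0,0.015],[0,0,0]],[0.03,[0,0,0.007],[0,0,0]],[0.03,[0,0,0],[0,0,0]],[0.03,[0,0,0],[0,0,0]]]'; python3 -m creep '[[0.03,[0,0,0.002],[0,0,0]],[0.03,[0,0,0.002],[0,0,0]],[0.03,[0,0,0.001],[0,0,0]],[0.03,[0,0,0],[0,0,0]],[0.03,[0,0,0],[0,0,0]]]'
```

```text
time_s: 12.8
position: [0.5057, -0.1805, 0.1166]
orientation: [3.141, -0.0, -0.1]
contact_force: [0.2, -0.3, -1.9]
gripper_width: 0.0533
grip_force: 40.0
time_s: 13.3
position: [0.5054, -0.1804, 0.111]
orientation: [3.142, 0.0, -0.1]
contact_force: [-0.2, -0.7, -2.5]
gripper_width: 0.0533
grip_force: 40.0
```

```bash
python3 -m creep '[[0.03,[0,0,0.001],[0,0,0]],[0.03,[0,0,0.001],[0,0,0]],[0.03,[0,0,0],[0,0,0]],[0.03,[0,0,0],[0,0,0]]]'; python3 -m creep '[[0.03,[0,0,0.001],[0,0,0]],[0.03,[0,0,0],[0,0,0]],[0.03,[0,0,0],[0,0,0]]]'
```

```text
time_s: 13.7
position: [0.5054, -0.1804, 0.109]
orientation: [3.142, 0.0, -0.1]
contact_force: [0.0, 0.9, 0.9]
gripper_width: 0.0535
grip_force: 40.0
time_s: 14.0
position: [0.5054, -0.1805, 0.1089]
orientation: [-3.141, -0.0, -0.1]
contact_force: [-7.9, 3.3, 23.3]
gripper_width: 0.0532
grip_force: 39.9
```

The pliers are in contact with the board. I'll ease off 1 mm, open, rise, and check.

```bash
python3 -m creep '[[0.03,[0,0,-0.001],[0,0,0]],[0.03,[0,0,0],[0,0,0]],[0.055,[0,0,0],[0,0,0]],[0.06,[0,0,0],[0,0,0]],[0.075,[0,0,0],[0,0,0]]]' 5; python3 -m creep '[[0.075,[0,0,0],[0,0,0]],[0.075,[0,0,0],[0,0,0]],[0.075,[0,0,-0.02],[0,0,0]],[0.075,[0,0,-0.04],[0,0,0]],[0.075,[0,0,-0.05],[0,0,0]]]'; python3 -m creep '[[0.075,[-0.04,0,-0.05],[0,0,0]],[0.075,[-0.04,0,-0.03],[0,0,0]],[0.075,[0,0,0],[0,0,0]],[0.075,[0,0,0],[0,0,0]]]'
python3 - <<'E'
from h import *
f=imaging.grab_frame("wrist");g=imaging.grab_frame("scene")
cv2.imwrite("pics/w6.png",np.hstack([cv2.resize(f["img"],(400,300)),cv2.resize(g["img"][160:310,190:390],(400,300))]))
print("pliers");comps(f,.017,.05,(.38,.72,-.28,-.08),100)
X=cloud(f);m=(abs(X[...,0]-.55)<.1)&(abs(X[...,1]+.19)<.06)&(X[...,2]>.017);print(np.nanmax(X[...,2][m]))
print("tray");
for z in ((.011,.035),(.035,.07)): comps(g,*z,(.44,.66,.01,.375),25)
E
```

```text
time_s: 14.5
position: [0.5053, -0.1804, 0.1089]
orientation: [3.142, 0.0, -0.1]
contact_force: [0.5, -0.1, 0.0]
gripper_width: 0.0648
grip_force: 0.0
time_s: 15.0
position: [0.5045, -0.1802, 0.2191]
orientation: [3.142, 0.003, -0.1]
contact_force: [1.7, 0.9, 0.2]
gripper_width: 0.075
grip_force: 0.0
time_s: 15.4
position: [0.4345, -0.1731, 0.289]
orientation: [-3.141, -0.003, -0.1]
contact_force: [1.1, 0.1, -0.7]
gripper_width: 0.0748
grip_force: 0.0
pliers
4397 (array([ 531.2, -180.7]), array([ 56.9, 167.4]), 86.1) zmed 0.0219 bgr [107. 153. 171.] x [0.451 0.611] y [-0.206 -0.152]
0.32678249779030494
tray
92 (array([530.5,  36.4]), array([46.3, 40.3]), 89.8) zmed 0.0146 bgr [176. 203. 216.] x [0.51  0.551] y [0.014 0.058]
745 (array([534.4, 311. ]), array([121.7, 133.2]), 78.8) zmed 0.0303 bgr [138. 157. 163.] x [0.468 0.598] y [0.262 0.372]
138 (array([529.4,  32.7]), array([41.8, 42.8]), 86.7) zmed 0.0538 bgr [187. 210. 220.] x [0.508 0.549] y [0.014 0.054]
426 (array([493.5, 318.7]), array([105.3,  44.7]), 83.4) zmed 0.0406 bgr [123. 167. 101.] x [0.468 0.517] y [0.268 0.37 ]
```

View pics/w6.png

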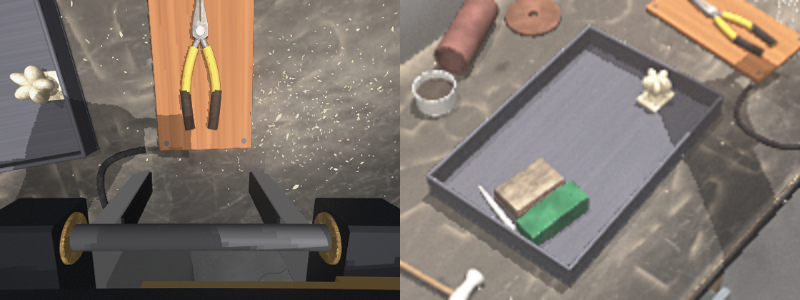

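The left half shows the pliers flat on the board, grip ends at (188,125) and (212,125), inside the board's end at y=148. The right half shows the block (530,187), bar (555,210), punch (497,207) and casting (657,90) in the tray, with the casting where it was.

```bash
python3 -c "
from station import manip
print(manip.sign_off())"
```

```text
the job is handed in; nothing more can be done
None
```

The job is handed in: the pliers lie flat and wholly on the wooden board. The sanding block and compound bar were slid off inside the tray, and the casting stayed where it was.

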